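# Lock the whetstone in its holder

## Robot

A 6-joint arm with a two-finger parallel gripper is mounted at the origin on a cart in front of the work surface, level with it; the furniture and walls round the work are solid. World frame = base frame: x ahead of the robot, y to its left, z up, the work surface at z = 0. Lengths are in m, angles in degrees, forces in N, time in s.
With the tool pointing down it reaches from about 0.3 to 0.75 m from the base axis. Payload 8.5 kg.
Tool frame: the origin (TCP) lies at the centre of the arm's flange, where the gripper is bolted on; the fingertips stand 173 mm ahead of it and the grasp point (between the pads) lies env.pinch_z ahead of it (env.pinch_z is the distance from the TCP to the grasp point, in m); z points along the fingers, y is the line along which they close (so a half turn about z gives the same grasp; the last joint's range is limited). The gripper opens to 85 mm and grips with 20 to 120 N. Pads are 22 mm wide; open, the fingers measure 114 mm over their backs; the gripper's body (76 mm by 85 mm) begins 54 mm behind the grasp point. The pads swing forward as they close: fully open they stand 13 mm farther back than shut.
Start: joints at [-87.909, 21.807, 74.336, -0, 83.858, -12.336], TCP at [0.137, -0.533, 0.405] pointing down, gripper open.
Joint ranges: [-178.18, 178.18], [-50.72, 133.34], [12.68, 142.11], [-81.47, 261.47], [9.98, 163.14], [-165.26, 165.26]. Speed limits (degrees/s): [136.94, 136.94, 180, 180, 180, 180].

## Interface

Orientations are given as a 3x3 rotation matrix whose columns are the frame's x, y, z axes.
In Python, from rig import env, get_image, job, spotter gives the robot as it stands. The module is installed in compiled form; this text tells all that it offers.
- The arm moves only by the shell command python3 -m creep 'ROWS' [FORCE]. ROWS is text: rows parted by semicolons, each of 7 numbers parted by spaces: the turn, a rotation vector about the tool's x, y, z in units of 8 degrees (1.0 is 8 degrees), then the shift along the tool's x, y, z in units of 30 mm (1.0 is 30 mm), then the finger opening in mm, from 0 to 85.4. A call has 1 to 12 rows; each row is the pose to reach, as a shift and turn from the pose commanded when the call began, along the tool's axes at that moment; what a row does not reach only later rows make up. A row lasts 1/10 s, in which the tool goes at most 50 mm and 8.59 degrees, less where a joint would pass 70% of its speed; a pose out of reach is approached as far as the arm can. A call with a gripper value outside its range is refused whole. The fingers move at their own pace and stop on an object; FORCE is the grip in N (left out, the last holds). Time passes only in rows, so rows that repeat a pose let the fingers close. It gives the time, the measured TCP pose, the force, the opening and the grip force at its end, in the units of the state.
- env.observe(): the state, without advancing time (a new reading comes with each control period).
- get_image(name): name is "scene" or "top" or "wrist"; returns a dict with "image" (400x640x3 uint8, blue, green, red), "depth" (400x640 float32, m along the optical axis (not along the pixel's ray), 0 where there is no reading), "intrinsics" (3x3 intrinsics, pixels), "D" ([k1, k2, p1, p2, k3] as OpenCV has them; the pictures are not rectified), "view" (4x4, takes a point from world to camera coordinates). Camera axes: x right, y up, looking along -z (the intrinsics and any distortion apply to the point x, -y, -z); pixel columns grow to the right and rows downward; lengths in m; the calibration is good to about 2 mm. A picture is of the moment at which its call begins.
- job.close_job(): hands the job in; it is judged then, once.
Trained networks look in a picture, given as the dict that the camera call returned (one of the last four; its "shot" number tells which), for a name from the list of things; names that differ only in an ending like _2 or _b are one class to them, and where a whole thing is asked for, a point or a joint stands for the part that bears it (a point fixed in the world has none). Each returns a list of dicts, best first, with "p" (0 to 1); they miss things now and then, are a little off and sometimes report something else, mostly with a low value. They report only what shows in the picture. A call takes as long as a camera call.
- spotter.boxes_of(label, picture): "xy" ([column, row] in pixels, amid what is visible of it).
The state is a dict: "time_s": time; "q": joint angles; "qvel": joint speeds; "joint_efforts": joint torques, N m; "position": TCP position; "tool_rot": TCP orientation; "ft_force": force on the tool from outside, world axes, zero at the start; "wrist_torque": the same for the moment, N m; "grip_width": finger opening in m; "gripper_force": force on a finger pad.
Only numpy, scipy, OpenCV 4.12 (cv2) and the standard library are available. Lean on these libraries where they do the work, as an engineer would, in place of code of your own. Each camera call takes 0.05 s, during which the arm holds its last target. There are 200 camera calls.

## Task

Get the whetstone ready for sharpening: with closed fingertips push the holder's sliding jaw by its rear lip until the stone is snug between the jaw and the fixed stop, then spin the loose wing nut clockwise with repeated fingertip strokes against its wings until it is tight and clamps the jaw. Only push things: grip or lift nothing, keep the fingers beside the wing nut and never astride it, and do not disturb the things standing round about. Finish with the hand clear.

Things in the scene. Friction and masses are not known exactly. Their poses are not given: they have to be found in the camera images.
- holder: beech whetstone holder fixed on the worktop, 84 (x) x 390 (y) mm; origin on the worktop under its centre, y along its length to the fixed stop, z up. Channel floor 16 mm up, 65 mm wide, side lips 22 mm up. Fixed wooden stop across the +y end: face at y = +170 mm, top 37 mm up. Upright threaded stud, 10 mm thick, at x = 0, y = -94 mm, top 64 mm above the worktop
- stud_axis (a point): point on the axis of stud and wing nut, 45 mm above the worktop; axes as the holder's. Steel wing nut: two upright round wings opposite each other, 67 mm over both, each 6 mm thick, reaching from 8 to 33 mm from the axis. When tight the wings' centres are 43 mm and tops 56 mm above the worktop, the hub (23 mm wide, 18 mm at its top) reaches to 38 mm; at joint -6 all is 4 mm higher
- wing_nut (a joint): turn of the wing nut in rad, growing clockwise seen from above (tightening), 4 mm of height a turn. At 0 the wings lie along the holder's y axis (again every pi) and the washer just meets the jaw plate. Begins between -8 and -4.5. Turns with 0.03 N m of friction, stays where it is left, comes to a dead stop at 0.9; 0.4 or more is tight (presses 10 N, and 23 N at 0.9)
- washer: steel washer, 29 mm wide and 2 mm thick, under the wing nut; rises and falls with it without turning and presses on the jaw plate when the nut is tight. Origin at the centre of its underside
- jaw_lip (a point): centre of the rear face of the sliding jaw's thumb lip, 28 mm above the worktop. The jaw is a loose slotted steel plate 60 wide, 132 long, 5 mm thick, in the channel, the stud through its slot; upright in front, lip at the rear, both 60 wide, 6 mm thick, tops 36 mm above the worktop. Pushed along its +y it slides to the stone: 1 to 3 N alone, 5 to 10 N with the stone
- jaw_face (a point): centre of the front face of the jaw's upright (the face that meets the stone), 28 mm above the worktop, 132 mm in front of the lip's rear face; y points to the stone
- jaw: the sliding jaw as a whole, 0.18 kg; origin under its front face, on the channel floor
- stone: grey whetstone 60 (x) x 180 (y) x 28 (z) mm, about 0.65 kg, loose in the channel, its top 44 mm above the worktop; origin under its centre, y along its length towards the fixed stop
- stone_near (a point): centre of the stone's end that faces the sliding jaw, 30 mm above the worktop; begins 12 to 34 mm from the jaw's face
- stone_far (a point): centre of the stone's end that faces the fixed stop, 30 mm above the worktop; begins 2 to 9 mm from the stop
- honey_jar: small honey jar, 68 mm wide, 90 mm tall, origin under it; loose, stands behind the holder
- scissors: kitchen scissors, 199 x 87 x 9 mm, lying flat at the left; loose, to be left alone
- mug: white mug, 83 mm wide (115 with handle), 86 mm tall, origin under it; loose, at the right, to be left alone
- lemon: lemon, 78 x 55 x 56 mm, loose, at the right front, to be left alone
- sardines: flat sardine tin, 105 x 63 x 23 mm, loose, lying behind, to be left alone
- jam_jar: jam jar, 65 mm wide, 94 mm tall, loose, standing behind at the right, to be left alone

How it is judged (in metres and radians):
On the way, in this order (a step that is already met when the one before it is completed fails the run):
1. the stone is snug between the sliding jaw and the fixed stop (y of stone_far in the frame of holder between 0.1675 and 0.1725 m and y of jaw_face in the frame of stone_near between -0.0025 and 0.0025 m), for 0.2 s.
2. the wing nut is tight on the jaw (contact force between washer and jaw above 6 N and value of joint wing_nut above 0.1 rad), for 0.2 s.
At the end, for the whole second after the job is handed in: the stone lies flat within 2.5 mm of the fixed stop and of the jaw's face, the wing nut is turned past 0.1 rad and its washer presses on the jaw with more than 6 N, all at rest (all of step 1 and all of step 2 and angle between stone's own z axis and vertical below 0.05 rad and linear speed of each of stone, jaw below 0.01 m/s); the robot touches nothing.
It fails at once if the stone is lifted more than 8 mm (z of stone in the frame of holder above 0.024 m).
It fails at once if the jaw is lifted more than 5 mm (z of jaw in the frame of holder above 0.021 m).
It fails at once if the fingers are set astride the wing nut (grasp point within 10 mm of its axis and less than 80 mm above the worktop) (horizontal distance between the grasp point and stud_axis below 0.01 m and height (world z) of the grasp point below 0.08 m).
It fails at once if a bystander (jar, mug, tin, lemon, scissors) is moved more than 15 mm (distance of any of honey_jar, scissors, mug, lemon, sardines, jam_jar from where it was at the start of the episode above 0.015 m).
It also fails if it takes over 70 s, if anything falls off the work surface, if the arm or the gripper's body presses on something with over 40 N, if the wrist force passes 120 N, or if a joint passes its speed limit or range.

## Working session

There is one attempt and no reset: what is moved stays moved. The work goes in short steps, Python scripts to look and compute and a shell command to move; the robot and the scene stay as the last step left them, time stands still between calls to the robot, and variables do not carry over. Pictures are saved under pics/ and viewed, at most 10 in all, crops included, and the job is handed in when it is done.

```bash
mkdir -p pics; cat > h.py <<'E'
import numpy as np, cv2
from rig import env, get_image, job, spotter
def und(p,uv):
    n=cv2.undistortPoints(np.array([[uv]],float),p["intrinsics"],np.array(p["D"],float))[0,0]
    return n
def ray(p,uv):
    n=und(p,uv); V=np.array(p["view"]); R=V[:3,:3]; t=V[:3,3]
    return -R.T@t, R.T@np.array([n[0],-n[1],-1.])
def atz(p,uv,z):
    o,d=ray(p,uv); return o+d*(z-o[2])/d[2]
def dep(p,uv):
    o,d=ray(p,uv); u,v=int(round(uv[0])),int(round(uv[1]))
    w=p["depth"][max(v-1,0):v+2,max(u-1,0):u+2]; w=w[w>0]
    return o+d*np.median(w) if len(w) else None
def proj(p,X):
    V=np.array(p["view"]); c=V[:3,:3]@np.array(X)+V[:3,3]
    return cv2.projectPoints(np.array([[c[0],-c[1],-c[2]]]),np.zeros(3),np.zeros(3),p["intrinsics"],np.array(p["D"],float))[0][0,0]
def tri(o1,d1,o2,d2):
    A=np.stack([d1,-d2],1); s=np.linalg.lstsq(A,o2-o1,rcond=None)[0]
    a,b=o1+s[0]*d1,o2+s[1]*d2; return (a+b)/2,np.linalg.norm(a-b)
E
cat > a.py <<'E'
from h import *
np.set_printoptions(precision=4,suppress=True)
s=env.observe(); print(env.pinch_z,s["position"],s["tool_rot"],s["grip_width"])
P={k:get_image(k) for k in ("scene","top")}
for k,p in P.items():
    cv2.imwrite(f"pics/{k}0.png",p["image"])
    for n in ["holder","wing_nut","jaw_lip","jaw_face","stone","stone_near","stone_far","honey_jar","scissors","mug","lemon","sardines","jam_jar","washer"]:
        r=spotter.boxes_of(n,p)
        for e in r[:2]:
            print(k,n,np.round(e["xy"],1),round(e["p"],2),dep(p,e["xy"]))
E
python3 a.py
```

```text
0.1547 [ 0.137  -0.5326  0.4041] [[ 0.9685  0.2491 -0.    ]
 [ 0.2491 -0.9685  0.0016]
 [ 0.0003 -0.0015 -1.    ]] 0.08513163423099333
scene holder [341.  233.8] 0.78 [ 0.4754 -0.0014  0.0018]
scene wing_nut [352.7 201. ] 0.44 [ 0.5078 -0.1052  0.0535]
scene jaw_lip [356.7 208.7] 0.85 [ 0.4915 -0.1096  0.0214]
scene jaw_face [351.1 208. ] 0.96 [ 0.5062 -0.0966  0.0258]
scene stone_near [314.7 234.6] 0.6 [0.5192 0.083  0.0462]
scene stone_far [315.  234.3] 0.9 [0.5211 0.0791 0.0422]
scene stone_far [352.9 208. ] 0.47 [ 0.5014 -0.1005  0.0258]
scene honey_jar [326.9 183.3] 0.92 [ 0.6104 -0.0919  0.0828]
scene scissors [243.3 318.9] 0.95 [0.4999 0.428  0.0096]
scene mug [389.2 154.2] 0.55 [ 0.54   -0.377   0.0581]
scene lemon [409.4 164.7] 0.59 [ 0.4568 -0.3894  0.0458]
scene lemon [339.4 224.5] 0.54 [ 0.4864 -0.0047  0.0396]
scene sardines [283.3 217.5] 0.65 [0.659  0.0815 0.0228]
scene jam_jar [332.1 154.3] 0.78 [ 0.6878 -0.2183  0.0828]
top holder [330.5 236.8] 0.87 [ 0.5159 -0.0456  0.0155]
top wing_nut [355.6 236.1] 0.61 [ 0.5156 -0.1149  0.041 ]
top wing_nut [293.9 237.9] 0.4 [0.5156 0.057  0.0442]
top jaw_lip [358.4 232.2] 0.93 [ 0.5265 -0.1246  0.0223]
top jaw_face [357.7 234. ] 0.8 [ 0.5215 -0.1226  0.0208]
top stone [293.1 236.1] 0.88 [0.5207 0.0591 0.0446]
top stone_near [294.4 238.9] 0.96 [0.5128 0.0557 0.0448]
top stone_far [293.3 235.5] 0.87 [0.5223 0.0585 0.0447]
top honey_jar [355.4 197.4] 0.71 [ 0.6198 -0.1142  0.0897]
top scissors [163.9 253.2] 0.61 [0.4834 0.4287 0.0081]
top scissors [293.9 238.1] 0.54 [0.5151 0.057  0.0442]
top mug [329.3 236.8] 0.64 [ 0.516  -0.0422  0.0165]
top mug [463.  213.2] 0.63 [ 0.5724 -0.4265  0.0077]
top lemon [464.6 250.9] 0.76 [ 0.4664 -0.4117  0.0558]
top lemon [359.6 233.1] 0.35 [ 0.5239 -0.128   0.0212]
top sardines [291.3 198.5] 0.66 [0.6277 0.0626 0.0202]
top sardines [294.3 235.5] 0.21 [0.5222 0.0557 0.0441]
top washer [357.8 240.8] 0.24 [ 0.5024 -0.1222  0.021 ]
```

```bash
python3 - <<'E'
import cv2,numpy as np
a=cv2.imread('pics/top0.png')[180:290,240:410]; cv2.imwrite('pics/topc.png',cv2.resize(a,None,fx=4.7,fy=4.7,interpolation=cv2.INTER_CUBIC))
E
```

```text
(no output)
```

View pics/topc.png

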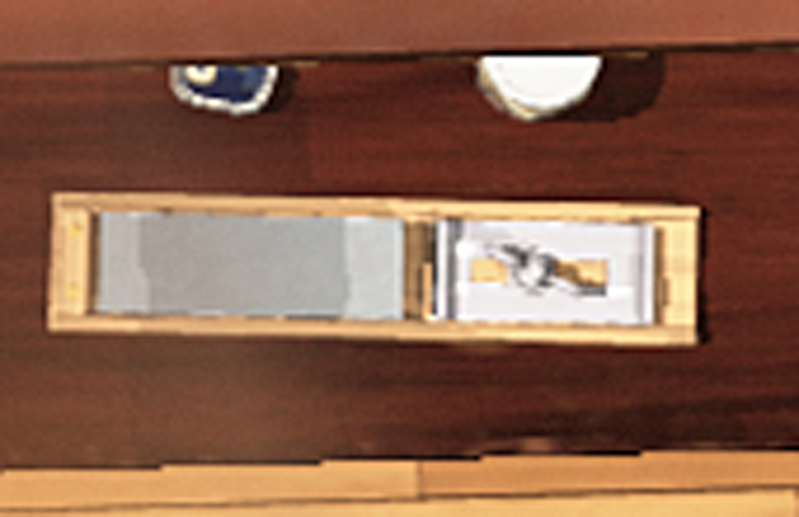

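View pics/scene0.png

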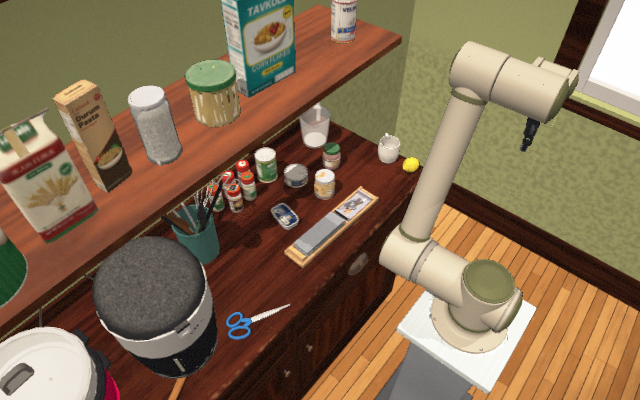

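```bash
cat > b.py <<'E'
from h import *
np.set_printoptions(precision=4,suppress=True)
p=get_image("top")
f=lambda u,v:(240+u/4.7,180+v/4.7)
for n,u,v,z in [("stopL far",52,195,.037),("stopL near",50,330,.037),("R far",700,207,.022),("R near",697,343,.022),("stone nl",97,312,.044),("stone nr",404,318,.044),("stone fl",97,212,.044),("stone fr",404,220,.044),("jaw lip",657,275,.036),("jaw up",437,270,.036),("hub",535,270,.06),("w1",600,285,.06),("w2",480,247,.06)]:
    print(n,atz(p,f(u,v),z))
for uv in [(260,190),(320,188),(400,185),(320,150),(355,170)]: print("shelf",dep(p,uv))
E
python3 b.py
```

```text
stopL far [0.565 0.176 0.037]
stopL near [0.4849 0.1788 0.037 ]
R far [ 0.5471 -0.2118  0.022 ]
R near [ 0.4657 -0.2067  0.022 ]
stone nl [0.4948 0.1499 0.044 ]
stone nr [ 0.486  -0.0313  0.044 ]
stone fl [0.5539 0.1487 0.044 ]
stone fr [ 0.5438 -0.033   0.044 ]
jaw lip [ 0.507  -0.1826  0.036 ]
jaw up [ 0.5138 -0.0519  0.036 ]
hub [ 0.512  -0.1084  0.06  ]
w1 [ 0.5021 -0.1461  0.06  ]
w2 [ 0.5263 -0.0767  0.06  ]
shelf [0.6064 0.0998 0.4851]
shelf [ 0.6069 -0.0155  0.4855]
shelf [ 0.6082 -0.1693  0.4853]
shelf [ 0.6806 -0.0177  0.4855]
shelf [ 0.6397 -0.0839  0.4857]
```

```bash
python3 -m creep '0 0 0.15 0.7 -0.5 0.1 0; 0 0 0.3 1.9 -1.4 0.2 0; 0 0 0.5 3.1 -2.3 0.3 0; 0 0 0.7 4.4 -3.3 0.45 0; 0 0 0.9 5.7 -4.25 0.6 0; 0 0 1.1 7 -5.2 0.75 0; 0 0 1.3 8.3 -6.2 0.9 0; 0 0 1.5 9.6 -7.2 1.05 0; 0 0 1.7 10.9 -8.1 1.2 0; 0 0 1.9 12.2 -9.1 1.35 0; 0 0 2.05 13.4 -10 1.45 0; 0 0 2.14 14.17 -10.57 1.47 0'
cat > c.py <<'E'
from h import *
import sys
np.set_printoptions(precision=4,suppress=True)
s=env.observe(); print(s["time_s"],s["position"],s["tool_rot"],s["grip_width"],s["ft_force"])
p=get_image("wrist"); cv2.imwrite(f"pics/{sys.argv[1]}.png",p["image"])
import pickle; pickle.dump({k:p[k] for k in p},open(f"{sys.argv[1]}.pkl","wb"))
for n in ["wing_nut","jaw","stone","holder"]:
    for e in spotter.boxes_of(n,p)[:2]: print(n,np.round(e["xy"],1),round(e["p"],2),dep(p,e["xy"]))
E
python3 c.py w1
```

```text
time_s: 2.75
position: [0.4709, -0.1171, 0.3604]
tool_rot: [[0.999, -0.046, -0.0], [-0.046, -0.999, 0.0], [-0.0, -0.0, -1.0]]
ft_force: [0.4, -1.7, -1.2]
grip_width: 0.0004
gripper_force: 0.0
2.75 [ 0.4709 -0.1171  0.3604] [[ 0.999  -0.0456 -0.0001]
 [-0.0456 -0.999   0.0004]
 [-0.0001 -0.0004 -1.    ]] 0.0003895764298875656 [ 0.4087 -1.732  -1.2122]
wing_nut [313.9 128.8] 0.88 [ 0.5185 -0.1114  0.0528]
wing_nut [116.1 129.6] 0.73 [0.525  0.0518 0.0446]
jaw [323.1 120. ] 0.65 [ 0.5224 -0.1187  0.0267]
stone [117.2 130.6] 0.95 [0.5241 0.0512 0.0443]
holder [280.6 119.8] 0.56 [ 0.5273 -0.0865  0.059 ]
```

View pics/w1.png

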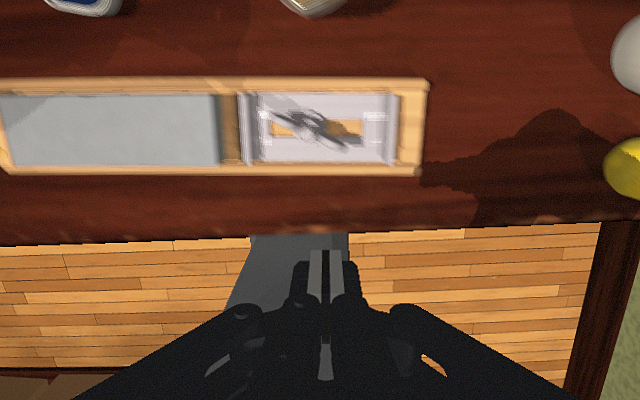

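```bash
cat > cloud.py <<'E'
from h import *
import pickle,sys
np.set_printoptions(precision=4,suppress=True)
def cloud(p):
    d=p["depth"]; v,u=np.nonzero(d>0)
    n=cv2.undistortPoints(np.stack([u,v],1).astype(float)[:,None],p["intrinsics"],np.array(p["D"],float))[:,0]
    z=d[v,u]; V=np.array(p["view"]); c=np.stack([n[:,0]*z,-n[:,1]*z,-z],1)
    return (c-V[:3,3])@V[:3,:3]
def box(P,a,b): return P[np.all((P>a)&(P<b),1)]
if __name__=="__main__":
    P=cloud(pickle.load(open(sys.argv[1]+".pkl","rb")))
    T=cloud(get_image("top"))
    for nm,Q in(("wrist",P),("top",T)):
        Q=box(Q,[.42,-.26,-.01],[.6,.24,.1])
        h=Q[(Q[:,2]>.012)]
        m=h[(h[:,1]>-.2)&(h[:,1]<.17)]
        r=cv2.minAreaRect(h[:,:2].astype(np.float32)); print(nm,"holder",len(h),r)
        for lo,hi in [(.04,.05),(.05,.075)]:
            q=Q[(Q[:,2]>lo)&(Q[:,2]<hi)]; q=q[(q[:,1]>-.17)&(q[:,1]<-.06)] if lo>.045 else q[q[:,1]>-.06]
            print(lo,len(q),q.min(0),q.max(0),q.mean(0),cv2.minAreaRect(q[:,:2].astype(np.float32)))
        q=box(Q,[.48,-.22,.03],[.54,-.165,.042]); print("lip",len(q),np.percentile(q,[3,50,97],0) if len(q) else "")
        q=box(Q,[.48,-.075,.03],[.54,-.035,.042]); print("upr",len(q),np.percentile(q,[3,50,97],0) if len(q) else "")
E
python3 cloud.py w1
```

```text
wrist holder 40314 ((0.5184601545333862, -0.015213921666145325), (0.3891209065914154, 0.08491785079240799), 87.12547302246094)
0.04 15260 [ 0.4873 -0.0339  0.04  ] [0.5562 0.1547 0.0471] [0.523  0.0553 0.0444] ((0.5220608115196228, 0.061389610171318054), (0.18784144520759583, 0.060774534940719604), 87.1449966430664)
0.05 690 [ 0.4982 -0.1378  0.0501] [ 0.5299 -0.0797  0.0672] [ 0.5146 -0.1086  0.0589] ((0.5140028595924377, -0.10894279927015305), (0.06536785513162613, 0.010163549333810806), 59.58449935913086)
lip 568 [[ 0.4827 -0.181   0.0309]
 [ 0.511  -0.1775  0.0363]
 [ 0.5384 -0.1744  0.0378]]
upr 715 [[ 0.4893 -0.0589  0.0316]
 [ 0.5147 -0.0547  0.0357]
 [ 0.5384 -0.0494  0.0375]]
top holder 3105 ((0.5180224180221558, -0.014508157968521118), (0.38914594054222107, 0.08406218141317368), 87.0901107788086)
0.04 1280 [ 0.4879 -0.0511  0.04  ] [0.5544 0.1687 0.0499] [0.5214 0.0609 0.0447] ((0.5213075280189514, 0.057880960404872894), (0.22059902548789978, 0.06012238562107086), 87.31962585449219)
0.05 10 [ 0.5219 -0.0899  0.0529] [ 0.5278 -0.0794  0.0667] [ 0.5246 -0.0852  0.0589] ((0.5245758891105652, -0.08510186523199081), (0.010419456288218498, 0.004883083049207926), 60.35530471801758)
lip 21 [[ 0.5169 -0.1817  0.0319]
 [ 0.5281 -0.1781  0.0363]
 [ 0.5377 -0.1751  0.0409]]
upr 65 [[ 0.4896 -0.0581  0.031 ]
 [ 0.5148 -0.0527  0.0352]
 [ 0.5371 -0.0487  0.0395]]
```

```bash
python3 -m creep '0 0 0.03 0.4 0.9 0.6 0; 0 0 0.03 1 2.1 1.7 0; 0 0 0.03 1.39 3.0 2.8 0; 0 0 0.03 1.39 3.02 3.7 0; 0 0 0.03 1.39 3.02 4.2 0; 0 0 0.03 1.39 3.02 4.2 0; 0 0 0.03 1.39 3.02 4.2 0'
python3 c.py w2; python3 - <<'E'
from h import *; import cv2
a=cv2.imread('pics/w2.png'); print(a.shape)
E
```

```text
time_s: 3.75
position: [0.5069, -0.2128, 0.2353]
tool_rot: [[0.999, -0.052, 0.0], [-0.052, -0.999, -0.0], [0.0, 0.0, -1.0]]
ft_force: [-0.1, 0.7, 0.5]
grip_width: -0.0002
gripper_force: 0.0
3.75 [ 0.5069 -0.2128  0.2353] [[ 0.9986 -0.0523  0.0004]
 [-0.0523 -0.9986 -0.0004]
 [ 0.0005  0.0004 -1.    ]] -0.00020386989706905337 [-0.0742  0.7079  0.4937]
wing_nut [131.5 242.5] 0.88 [ 0.5157 -0.1137  0.0428]
jaw [170.8 210.8] 0.85 [ 0.5247 -0.1273  0.0215]
stone [ 13.9 245.5] 0.59 [ 0.5094 -0.0309  0.0259]
holder [163.3 221.2] 0.95 [ 0.517  -0.1195  0.0174]
(400, 640, 3)
```

View pics/w2.png

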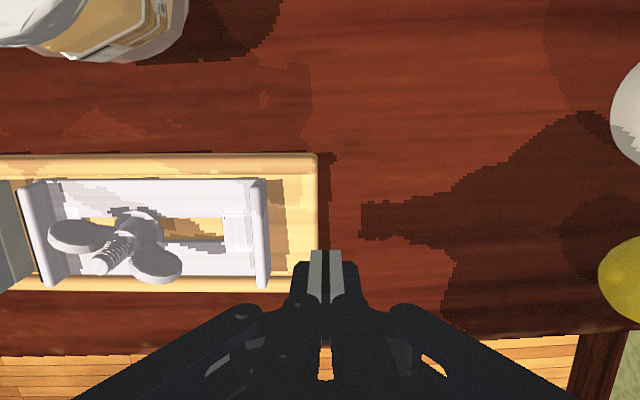

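```bash
python3 -m creep '0 0 0 0 0 0.6 0; 0 0 0 0 0 1.1 0; 0 0 0 0 0 1.2 0; 0 0 0 0 -0.15 1.2 0; 0 0 0 0 -0.3 1.2 0; 0 0 0 0 -0.4 1.2 0; 0 0 0 0 -0.5 1.2 0; 0 0 0 0 -0.6 1.2 0; 0 0 0 0 -0.7 1.2 0; 0 0 0 0 -0.8 1.2 0'
```

```text
time_s: 5.0
position: [0.5084, -0.1881, 0.1988]
tool_rot: [[0.999, -0.051, 0.001], [-0.051, -0.999, -0.001], [0.001, 0.001, -1.0]]
ft_force: [-0.8, -1.6, 1.7]
grip_width: -0.0002
gripper_force: 1.0
```

```bash
python3 -m creep '0 0 0 0 -0.1 0 0; 0 0 0 0 -0.2 0 0; 0 0 0 0 -0.3 0 0; 0 0 0 0 -0.35 0 0'
```

```text
time_s: 5.4
position: [0.5089, -0.1775, 0.1988]
tool_rot: [[0.999, -0.051, 0.0], [-0.051, -0.999, -0.0], [0.0, 0.0, -1.0]]
ft_force: [-1.3, -2.6, 1.6]
grip_width: -0.0002
gripper_force: 1.6
```

```bash
python3 -m creep '0 0 0 0 -0.07 0 0; 0 0 0 0 -0.13 0 0; 0 0 0 0 -0.18 0 0'
```

```text
time_s: 5.7
position: [0.5093, -0.1726, 0.1988]
tool_rot: [[0.999, -0.051, 0.001], [-0.051, -0.999, -0.001], [0.001, 0.001, -1.0]]
ft_force: [-0.2, -5.6, 1.9]
grip_width: 0.0001
gripper_force: 3.2
```

```bash
python3 - <<'E'
from cloud import *
P=get_image("wrist");cv2.imwrite("pics/w3.png",P["image"])
R=np.array([[.99874,.0502],[-.0502,.99874]]);c=np.array([.5182,-.0149])
for Q in (cloud(P),cloud(get_image("top"))):
    Q=box(Q,[.42,-.26,-.01],[.6,.24,.1]); Q[:,:2]=(Q[:,:2]-c)@R
    for n,a,b in (("upr",[-.028,-.06,.032],[.028,.01,.040]),("stone",[-.028,-.05,.042],[.028,.16,.048]),("stop",[-.03,.155,.033],[.03,.2,.04])):
        q=box(Q,a,b); print(n,len(q),np.percentile(q[:,1],[1,5,50,95,99]) if len(q) else "")
E
```

```text
upr 3093 [-0.0246 -0.0241 -0.0212 -0.014  -0.0135]
stone 235 [-0.0159 -0.0154 -0.0143 -0.0125 -0.0117]
stop 0 
upr 71 [-0.023  -0.0227 -0.0174  0.0034  0.0074]
stone 862 [-0.012  -0.0039  0.0766  0.152   0.1581]
stop 92 [0.1606 0.1698 0.1774 0.1842 0.1861]
```

```bash
python3 -m creep '0 0 0 0 -0.06 0 0; 0 0 0 0 -0.12 0 0; 0 0 0 0 -0.15 0 0'
```

```text
time_s: 6.1
position: [0.5095, -0.1682, 0.1988]
tool_rot: [[0.999, -0.051, 0.001], [-0.051, -0.999, -0.001], [0.001, 0.001, -1.0]]
ft_force: [-1.4, -5.9, 2.0]
grip_width: -0.0002
gripper_force: 3.2
```

```bash
python3 -m creep '0 0 0 0 -0.03 0 0; 0 0 0 0 -0.06 0 0'
```

```text
time_s: 6.3
position: [0.5097, -0.1671, 0.1989]
tool_rot: [[0.999, -0.051, 0.001], [-0.051, -0.999, -0.003], [0.001, 0.003, -1.0]]
ft_force: [-1.8, -14.0, 0.5]
grip_width: -0.0
gripper_force: 6.8
```

```bash
python3 -m creep '0 0 0 0 -0.02 0 0; 0 0 0 0 -0.03 0 0; 0 0 0 0 -0.03 0 0'; python3 - <<'E'
from cloud import *
P=get_image("wrist");T=get_image("top");cv2.imwrite("pics/w4.png",np.vstack([P["image"][100:340,:400],cv2.resize(T["image"][215:262,240:390],(400,125),interpolation=cv2.INTER_CUBIC)]))
R=np.array([[.99874,.0502],[-.0502,.99874]]);c=np.array([.5182,-.0149])
for Q in (cloud(P),cloud(T)):
    Q=box(Q,[.42,-.26,-.01],[.6,.24,.1]); Q[:,:2]=(Q[:,:2]-c)@R
    for n,a,b in (("upr",[-.028,-.06,.032],[.028,-.009,.040]),("stone",[-.028,-.05,.042],[.028,.16,.048])):
        q=box(Q,a,b); print(n,len(q),np.percentile(q[:,1],[1,5,50,95,99]) if len(q) else "")
E
```

```text
time_s: 6.6
position: [0.5097, -0.1668, 0.1989]
tool_rot: [[0.999, -0.051, 0.001], [-0.051, -0.999, -0.005], [0.001, 0.005, -1.0]]
ft_force: [-2.2, -16.0, 0.2]
grip_width: 0.0001
gripper_force: 7.3
upr 3015 [-0.0198 -0.0193 -0.0165 -0.0094 -0.0091]
stone 253 [-0.0112 -0.0107 -0.0095 -0.0072 -0.0062]
upr 52 [-0.0181 -0.018  -0.0148 -0.0107 -0.0094]
stone 850 [-0.0089 -0.0031  0.0715  0.1519  0.1578]
```

View pics/w4.png

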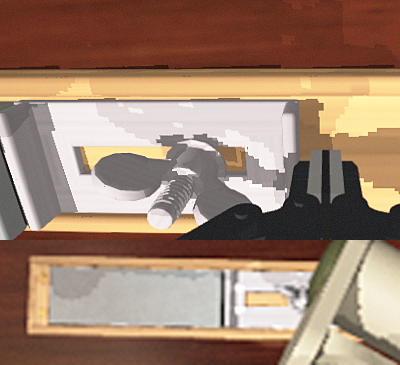

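```bash
python3 -m creep '0 0 0 0 0.15 0 0; 0 0 0 0 0.3 0 0; 0 0 0 0.1 0.3 -0.3 0; 0 0 0 0.23 0.3 -0.55 0; 0 0 0 0.23 0.3 -0.55 0; 0 0 0 0.23 0.3 -0.55 0'; cat > pos.py <<'E'
from h import *
np.set_printoptions(precision=4,suppress=True)
R=np.array([[.99874,.0502],[-.0502,.99874]]);c=np.array([.5182,-.0149])
s=env.observe(); print(s["time_s"],"holder xy",(s["position"][:2]-c)@R,"tip z",s["position"][2]-.173,s["ft_force"])
E
python3 pos.py
```

```text
time_s: 7.3
position: [0.5161, -0.1741, 0.2154]
tool_rot: [[0.999, -0.051, 0.001], [-0.051, -0.999, -0.0], [0.001, 0.0, -1.0]]
ft_force: [-0.8, -0.2, 0.2]
grip_width: -0.0
gripper_force: 0.0
7.3 holder xy [ 0.0059 -0.1591] tip z 0.04241012946688505 [-0.7654 -0.1587  0.1604]
```

```bash
python3 -m creep '0 0 0 0 -0.5 0 0; 0 0 0 -0.02 -1 0 0; 0 0 0 -0.02 -1.185 0 0; 0 0 0 -0.37 -1.185 0 0; 0 0 0 -0.7 -1.3 0 0; 0 0 0 -0.96 -1.53 0 0; 0 0 0 -1.14 -1.83 0 0; 0 0 0 -1.2 -2.17 0 0; 0 0 0 -1.14 -2.51 0 0; 0 0 0 -0.96 -2.81 0 0; 0 0 0 -0.7 -3.04 0 0; 0 0 0 -0.37 -3.155 0 0'; python3 pos.py; python3 c.py w5
```

```text
time_s: 8.5
position: [0.5104, -0.0784, 0.215]
tool_rot: [[0.999, -0.05, -0.001], [-0.05, -0.999, 0.0], [-0.001, -0.0, -1.0]]
ft_force: [-3.2, -1.4, -0.3]
grip_width: -0.0002
gripper_force: 0.9
8.5 holder xy [-0.0047 -0.0638] tip z 0.04196210728778535 [-3.1528 -1.3574 -0.3123]
8.5 [ 0.5104 -0.0784  0.215 ] [[ 0.9987 -0.0504 -0.0012]
 [-0.0504 -0.9987  0.0005]
 [-0.0012 -0.0004 -1.    ]] -0.00018966611879997342 [-3.1528 -1.3574 -0.3123]
wing_nut [378.9 251.3] 0.92 [ 0.5172 -0.1044  0.0411]
wing_nut [332.9 217.2] 0.67 [ 0.5273 -0.0841  0.0216]
jaw [331.6 215. ] 0.9 [ 0.5285 -0.0835  0.0216]
stone [105.6 248.9] 0.68 [0.526  0.0197 0.0446]
stone [400.9 178.6] 0.41 [ 0.5444 -0.119   0.0168]
holder [393.4 215.6] 0.58 [ 0.5268 -0.1144  0.022 ]
```

View pics/w5.png

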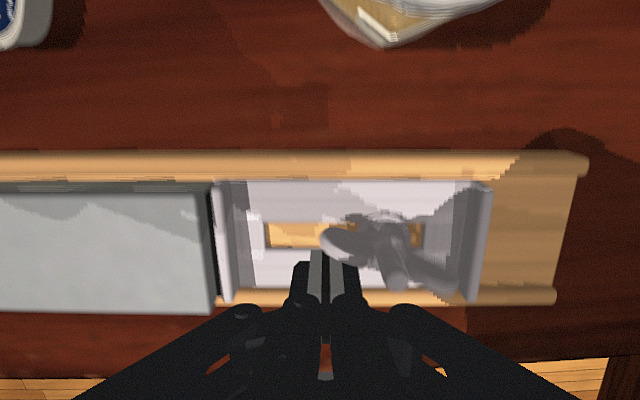

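```bash
python3 -m creep '0 0 0 0.35 0 0 0; 0 0 0 0.67 0.12 0 0; 0 0 0 0.94 0.34 0 0; 0 0 0 1.11 0.64 0 0; 0 0 0 1.17 0.985 0 0; 0 0 0 1.11 1.33 0 0; 0 0 0 0.94 1.63 0 0; 0 0 0 0.67 1.85 0 0; 0 0 0 0.52 1.925 0 0; 0 0 0 0.52 1.925 0 0'; python3 pos.py
```

```text
time_s: 9.75
position: [0.5215, -0.1381, 0.2153]
tool_rot: [[0.999, -0.052, -0.0], [-0.052, -0.999, -0.0], [-0.0, 0.0, -1.0]]
ft_force: [0.2, -0.2, -0.7]
grip_width: 0.0002
gripper_force: 0.0
9.75 holder xy [ 0.0095 -0.1229] tip z 0.0422857053478827 [ 0.2304 -0.2346 -0.676 ]
```

```bash
python3 -m creep '0 0 0 -0.083 0.026 0 0; 0 0 0 -0.168 0.045 0 0; 0 0 0 -0.255 0.056 0 0'; python3 pos.py; python3 c.py w6
```

```text
time_s: 10.05
position: [0.5146, -0.1389, 0.2152]
tool_rot: [[0.999, -0.051, 0.0], [-0.051, -0.999, -0.0], [0.0, 0.0, -1.0]]
ft_force: [1.5, 0.4, 0.6]
grip_width: -0.0001
gripper_force: 0.7
10.05 holder xy [ 0.0026 -0.124 ] tip z 0.04220022901378803 [1.4788 0.3591 0.5536]
10.05 [ 0.5146 -0.1389  0.2152] [[ 0.9987 -0.0508  0.0005]
 [-0.0508 -0.9987 -0.0002]
 [ 0.0005  0.0001 -1.    ]] -8.528872409756198e-05 [1.4788 0.3591 0.5536]
wing_nut [236.3 256.3] 0.81 [ 0.5219 -0.0989  0.0404]
jaw [185.3 227.8] 0.89 [ 0.5295 -0.0688  0.0212]
stone [ 47.3 265.2] 0.74 [ 0.5232 -0.0104  0.0446]
stone [280.3 230.3] 0.64 [ 0.5259 -0.1176  0.0216]
holder [275.2 230.8] 0.94 [ 0.5266 -0.1153  0.0235]
```

View pics/w6.png

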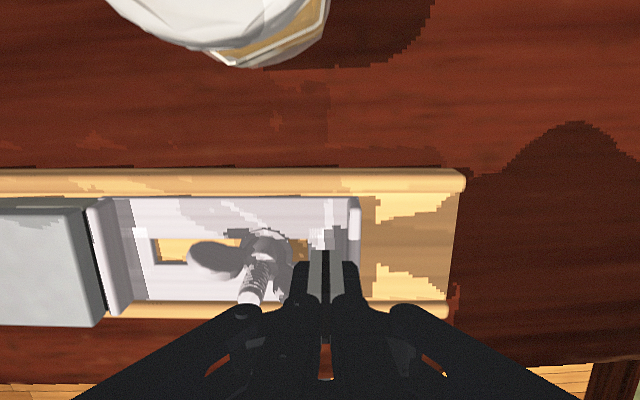

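```bash
cat > ang.py <<'E'
from cloud import *
P=pickle.load(open(sys.argv[1]+".pkl","rb"))
R=np.array([[.99874,.0502],[-.0502,.99874]]);c=np.array([.5182,-.0149])
Q=box(cloud(P),[.42,-.26,-.01],[.6,.24,.1]); Q[:,:2]=(Q[:,:2]-c)@R-[0,-.094]
for side in (1,-1):
    q=Q[(Q[:,2]>.046)&(Q[:,2]<.062)&(Q[:,1]*side>.012)&(Q[:,1]*side<.036)&(abs(Q[:,0])<.03)]
    if len(q)<10: continue
    f=cv2.fitLine(q[:,:2].astype(np.float32),cv2.DIST_HUBER,0,.01,.01).ravel()
    m=np.median(q,0); print(side,len(q),"line deg cw",np.degrees(np.arctan(f[0]/f[1])),"median",m,np.degrees(np.arctan(m[0]/m[1])),"ztop",np.percentile(q[:,2],98))
E
python3 ang.py w6
```

```text
1 934 line deg cw 23.939774 median [0.0112 0.0196 0.0536] 29.615442639018493 ztop 0.05744156740501226
-1 852 line deg cw -32.51785 median [ 0.0139 -0.026   0.0546] -28.18883836727862 ztop 0.06178844607015333
```

```bash
python3 -m creep '0 0 0 -0.06 0.002 0 0; 0 0 0 -0.12 0.003 0 0; 0 0 0 -0.12 0.003 0 0'; python3 pos.py
```

```text
time_s: 10.6
position: [0.5109, -0.139, 0.2152]
tool_rot: [[0.999, -0.051, 0.0], [-0.051, -0.999, -0.0], [0.0, 0.0, -1.0]]
ft_force: [1.5, 0.4, 1.2]
grip_width: 0.0001
gripper_force: 0.4
10.6 holder xy [-0.0011 -0.1243] tip z 0.04215441612120205 [1.5014 0.4081 1.2408]
```

```bash
python3 -m creep '0 0 0 0.1 0.05 0 0; 0 0 0 0.2 0.3 0 0; 0 0 0 0.2 0.8 0 0; 0 0 0 0.2 1.2 -0.5 0; 0 0 0 0.2 1.2 -1.5 0; 0 0 0 0 0 -3 0; 0 0 0 -0.5 0 -4.3 0; 0 0 0 -1 0 -4.7 0; 0 0 0 -1 0 -4.8 0; 0 0 0 -1 0 -4.8 0; 0 0 0 -1 0 -4.8 0'; python3 c.py w7; python3 ang.py w7; python3 - <<'E'
from cloud import *
P=pickle.load(open("w7.pkl","rb"))
R=np.array([[.99874,.0502],[-.0502,.99874]]);c=np.array([.5182,-.0149])
Q=box(cloud(P),[.42,-.26,-.01],[.6,.24,.1]); Q[:,:2]=(Q[:,:2]-c)@R
q=Q[(Q[:,2]>.048)&(Q[:,2]<.06)&(Q[:,1]<-.05)]; print(cv2.minAreaRect(q[:,:2].astype(np.float32)),q.mean(0))
for n,a,b in (("upr",[-.028,-.06,.032],[.028,-.009,.040]),("lip",[-.028,-.16,.032],[.028,-.125,.04]),("stone",[-.028,-.05,.042],[.028,.19,.048])):
    q=box(Q,a,b); print(n,len(q),np.percentile(q[:,1],[1,5,50,95,99]))
E
```

```text
time_s: 11.7
position: [0.4814, -0.1381, 0.358]
tool_rot: [[0.999, -0.052, -0.002], [-0.052, -0.999, 0.001], [-0.002, -0.001, -1.0]]
ft_force: [-0.1, -0.8, -0.3]
grip_width: 0.0002
gripper_force: 0.0
11.7 [ 0.4814 -0.1381  0.358 ] [[ 0.9987 -0.0518 -0.0016]
 [-0.0518 -0.9987  0.0009]
 [-0.0017 -0.0008 -1.    ]] 0.00019406144785532293 [-0.0944 -0.8388 -0.2525]
wing_nut [294.9 142.3] 0.61 [ 0.5169 -0.1155  0.0387]
jaw [266.9 132.3] 0.89 [ 0.527  -0.094   0.0437]
stone [ 93.9 148.7] 0.97 [0.5219 0.0517 0.0449]
holder [288.8 134. ] 0.82 [ 0.5232 -0.1104  0.0328]
1 209 line deg cw 33.04349 median [0.0129 0.0189 0.0551] 34.33377606709409 ztop 0.05750218543997529
-1 204 line deg cw 35.030403 median [-0.0105 -0.0195  0.0551] 28.189583122859776 ztop 0.05773369669828935
((0.001405571587383747, -0.09445103257894516), (0.06529252231121063, 0.008638693019747734), 58.822731018066406) [ 0.0016 -0.0937  0.054 ]
upr 908 [-0.0194 -0.019  -0.0145 -0.0098 -0.0095]
lip 463 [-0.142  -0.1417 -0.139  -0.1364 -0.136 ]
stone 12362 [-0.0094 -0.0033  0.0672  0.142   0.1514]
```

View pics/w7.png

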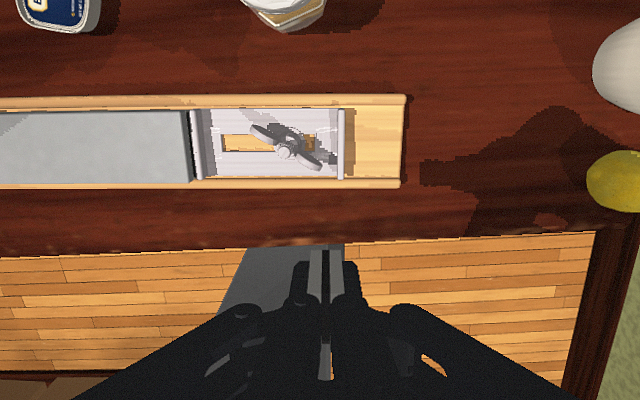

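```bash
python3 ang.py w1; python3 - <<'E'
from cloud import *
R=np.array([[.99874,.0502],[-.0502,.99874]]);c=np.array([.5182,-.0149])
for w in("w1","w7"):
    Q=box(cloud(pickle.load(open(w+".pkl","rb"))),[.42,-.26,-.01],[.6,.24,.1]); Q[:,:2]=(Q[:,:2]-c)@R-[0,-.094]
    r=np.hypot(Q[:,0],Q[:,1]); q=Q[(r>.017)&(r<.024)&(Q[:,2]>.045)]; st=Q[(abs(Q[:,1])<.1)&(Q[:,1]>.09)&(abs(Q[:,0])<.025)]
    print(w,"wing top",np.percentile(q[:,2],[50,75,90,98]),"stone",np.median(st[:,2]),"stud",np.percentile(Q[r<.008][:,2],95))
E
```

```text
1 232 line deg cw 25.520678 median [0.0101 0.0203 0.0586] 26.418834655150082 ztop 0.06117444514435862
-1 218 line deg cw 24.708458 median [-0.0079 -0.0205  0.0585] 20.962996205393544 ztop 0.061395180536226994
w1 wing top [0.0599 0.0606 0.0611 0.0615] stone 0.044511920386360766 stud 0.06543205382581516
w7 wing top [0.0561 0.0568 0.0574 0.0577] stone 0.04452947891657214 stud 0.06522628014541093
```

```bash
python3 -c "
from rig import job
print(job.close_job())"
```

```text
the job is handed in; nothing more can be done
None
```

The job is handed in, but the call returned no verdict. By the last camera measurements, the stone is snug between jaw and fixed stop, the wing nut is one full turn on at about 0.55 rad (tight from 0.4), and the hand is clear.

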